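Turn the drum pad right side up onto its stand

TASK

The drum-pad unit lies pads-down on the desk in front of the low blue stand. Slide it flat against the stand's front face, tip it up on edge there and on over, so that it falls onto the stand pads-up, then push it back until it sits square and flush against the back rail, between the tin and the pedal. Press on it only gently all the way (keep it under about 20 N), do not lift it off clear into the air, and leave everything else where it is.

Things in the scene. Friction and masses are not known exactly. Their poses are not given: they have to be found in the camera images.
- unit_center (a point): centre of the loose drum-pad unit: flat square-edged cream plastic box, 95 mm (x) by 130 mm (y) by 26 mm thick (z), about 0.22 kg, too broad to grip. Starts pads-down on the desk, about 20 to 55 mm short of the stand, up to 0.3 rad askew. Its z axis comes out of the plain back (feet, grey plate): up at the start, down once the 16 coloured pads face up
- unit_edge (a point): middle of the unit's robot-side edge face (47.5 mm from the centre along the unit's -x), half-way up its 26 mm. With the far edge butted against the stand, fingertips pressed on this face towards the stand with 5 to 15 N raise it by friction (with less they slip); the unit then turns about the stand's upper front edge. Fully up, it can stand by itself on its 26 mm edge on the lip of the deck
- stand: low blue stand, rigid, fixed to the desk: flat deck 9 mm above the desk, 340 mm long (y), 140 mm deep (x) from its upright square front face (9 mm high) to the front of its back rail. Origin at desk height at the foot of the front face, mid-length; x points level from the front face to the rail, away from the robot; y along the front face to the left; z up
- stand_seat (a point): where the unit's centre is when it lies on the deck against the rail in the middle of the stand: 92.5 mm along the stand's x from the front face, 22 mm above the desk. The rail runs along the deck's whole far side, 12 mm thick, its top 44 mm above the desk
- tin: round aluminium tin with a turquoise band, 38 mm across, 31 mm high, standing on the left end of the stand, about 145 mm from its middle; origin at the centre of its foot; leave alone
- pedal: yellow effects pedal, 62 x 36 x 40 mm high, standing on the right end of the stand, about 145 mm from its middle; origin at the centre of its foot; leave alone
- mug: turquoise mug, 80 mm across, 88 mm high; origin at the centre of its foot; leave alone
- bottle: violet drink bottle, 68 mm across, 170 mm high; origin at the centre of its foot; leave alone
- cassette: brown tape cassette lying flat, 102 x 64 x 12 mm; origin at the centre of its underside; leave alone
- screwdriver: screwdriver with an orange handle, 170 mm long, lying on the desk; origin in its middle underside; leave alone
There are look-alikes about, which are no part of the job. Of the things that look like the part that bears unit_center, the largest one is meant.

How it is judged:
On the way, in this order (a step that is already met when the one before it is completed fails the run):
1. the unit, still pads-down, butts flat against the stand's front face (x of unit_center in the frame of stand between -0.052 and -0.0435 m and angle between unit_center's own z axis and vertical below 0.1 rad and angle between the x axis of unit_center and the x axis of stand, either way round below 0.08 rad), for 0.1 s.
2. the unit is up on edge at the stand's front edge (angle between unit_center's own z axis and vertical between 1.35 and 1.8 rad and x of unit_center in the frame of stand between -0.012 and 0.03 m and z of unit_center in the frame of stand below 0.068 m), for 0.05 s.
At the end, for the whole second after the job is handed in: the unit lies pads-up and flat (within 0.08 rad) on the stand's deck, at rest, its far edge within 4 mm of the back rail, square to the rail within 0.06 rad, and its middle within 60 mm of the stand's middle along the rail (angle between unit_center's own z axis and vertical above 3.06 rad and x of unit_center in the frame of stand between 0.0885 and 0.0965 m and y of unit_center in the frame of stand between -0.06 and 0.06 m and z of unit_center in the frame of stand between 0.018 and 0.026 m and angle between the x axis of unit_center and the x axis of stand, either way round below 0.06 rad and linear speed of unit below 0.02 m/s); the robot touches nothing.
It fails at once if the robot presses on the unit with more than 25 N (contact force between unit and the fingers above 25 N or contact force between unit and the arm above 25 N).
It fails at once if the unit is lifted clear into the air (its centre more than 85 mm above the desk) (z of unit_center in the frame of stand above 0.085 m).
It fails at once if another thing is shifted by more than 20 mm (distance of any of tin, pedal, mug, bottle, cassette, screwdriver from where it was at the start of the episode above 0.02 m).
It also fails if it takes over 72 s, if anything falls off the work surface, if the arm or the gripper's body presses on something with over 40 N, if the wrist force passes 120 N, or if a joint passes its speed limit or range.

ROBOT

A 7-joint arm with a two-finger parallel gripper is mounted at the origin on the work surface. World frame = base frame: x ahead of the robot, y to its left, z up, the work surface at z = 0. Lengths are in m, angles in rad, forces in N, time in s.
With the tool pointing down it reaches from about 0.4 to 0.85 m from the base axis. Payload 4.5 kg.
Tool frame: the origin (TCP) lies between the finger pads; the fingertips stand 11 mm ahead of it and the grasp point (between the pads) lies 8 mm behind it; z points along the fingers, y is the direction in which the jaws open and shut (so a half turn about z gives the same grasp; the last joint's range is limited). The gripper opens to 88 mm and grips with 3 to 60 N. Pads are 18 mm wide; open, the fingers measure 123 mm over their backs; the gripper's body (75 mm by 187 mm) begins 45 mm behind the grasp point.
Start: joints at [-1.096, 0.689, -0.195, 1.565, 0.157, 0.902, -0.215], TCP at [0.267, 0.565, 0.25] pointing down, gripper open.
Joint ranges: [-3.01, 3.01], [-0.46, 2.08], [-1.47, 1.51], [0.13, 2.56], [-1, 4.14], [0.04, 2.09], [-2.66, 2.66]. Speed limits (rad/s): [2.57, 2.57, 3.14, 3.14, 3.14, 3.14, 3.14].

INTERFACE

Orientations are given as a unit quaternion [x, y, z, w].
In Python, from workcell import robot, snapshot, calibration, close_job, spot_in, silhouettes, spot_point gives the robot as it stands.
- The arm moves only by the tool step_arm, never from a script. Its argument "targets" is text: rows parted by semicolons, each of 7 numbers parted by spaces: the turn, a rotation vector about the tool's x, y, z in degrees, then the shift along the tool's x, y, z in mm, then the finger opening in mm, from 0 to 88.1. In form: ax ay az x y z claw; .... A call has 1 to 10 rows; each row is the pose to reach, as a shift and turn from the pose commanded when the call began, along the tool's axes at that moment; what a row does not reach only later rows make up. A row lasts 1/10 s, in which the tool goes at most 50 mm and 8.59 degrees, less where a joint would pass 70% of its speed; a pose out of reach is approached as far as the arm can. A call with a gripper value outside its range is refused whole. The fingers move at their own pace and stop on an object; "force" is the grip in N (left out, the last holds). Time passes only in rows, so rows that repeat a pose let the fingers close. It gives the time, the measured TCP pose, the force and the opening at its end, in the units of the state.
- robot.sense(): the state, without advancing time (a new reading comes with each control period).
- snapshot(name): name is "side" or "top"; returns the picture (420x560x3 uint8, red, green, blue); there is no depth.
- calibration(name): a dict with "intrinsics" (3x3 intrinsics, pixels), "R" (3x3) and "t" (3): a world point X has camera coordinates R X + t. Camera axes: x right, y down, z forward; pixel columns grow to the right and rows downward; lengths in m; the calibration is good to about 2 mm. A picture is of the moment at which its call begins. calibration takes no time and is no camera call.
- close_job(): hands the job in, once; it reports no verdict.
Trained networks look in the newest picture that a camera, given by its name, has taken for a name from the list of things; names that differ only in an ending like _2 or _b are one class to them, and where a whole thing is asked for, a point or a joint stands for the part that bears it (a point fixed in the world has none). Each returns a list of dicts, best first, with "p" (0 to 1); they miss things now and then, are a little off and sometimes report something else, mostly with a low value. They report only what shows in the picture. A call takes as long as a camera call. They do not tell look-alikes from the thing itself.
- spot_in(target, camera): "bbox" ([left, top, right, bottom] in pixels, round what is visible of it).
- silhouettes(target, camera): "region" (420x560 bool, what is visible of it) and "bbox" ([left, top, right, bottom] in pixels, round what is visible of it).
- spot_point(target, camera): "location" ([column, row] in pixels: a listed point, or the origin of a listed thing).
The state is a dict: "t": time; "q": joint angles; "joint_velocities": joint speeds; "joint_efforts": joint torques, N m; "position": TCP position; "ee_rot": TCP orientation; "ft_force": force on the tool from outside, world axes, zero at the start; "wrist_torque": the same for the moment, N m; "opening": finger opening in m.
Only numpy, scipy, OpenCV 4.12 (cv2) and the standard library are available. Lean on these libraries where they do the work, as an engineer would, in place of code of your own. Each camera call takes 0.05 s, during which the arm holds its last target.

## Working session

There is one attempt and no reset: what is moved stays moved. The work goes in short steps, Python scripts to look and compute and a tool call to move; the robot and the scene stay as the last step left them, time stands still between calls to the robot, and variables do not carry over. Pictures are saved under pics/ and viewed, and the job is handed in when it is done.

Besides the shell and the picture viewer there is one more tool, called after ">>>" as name(argument=value, ...) on one line, values as JSON. step_arm: Moves the arm, as the interface text tells. Its arguments: {"type":"object","properties":{"targets":{"type":"string"},"force":{"type":"number"}},"required":["targets"]}

```bash
ls; mkdir -p pics
python3 - <<'E'
from workcell import *
import cv2
print(robot.sense())
for n in("side","top"):
    im=snapshot(n); cv2.imwrite(f"pics/{n}0.png",im[:,:,::-1])
    c=calibration(n); print(n,c)
    for t in ["unit_center","stand","tin","pedal","unit_edge","stand_seat"]:
        f=spot_in if t in("unit_center","stand") else spot_point
        print(t,[{k:(v if k=='p' else [round(float(x)) for x in v]) for k,v in d.items()} for d in f(t,n)][:5])
E
```

```text
pics
{'t': 0.0, 'q': array([-1.09620387,  0.68993211, -0.19447458,  1.56634924,  0.15731454,
        0.90246511, -0.21509365]), 'joint_velocities': array([ 0.00218432,  0.00166274,  0.0004816 , -0.00233392, -0.0003787 ,
        0.00140404,  0.00096355]), 'joint_efforts': array([-3.54048125e-04, -5.27551246e+01, -1.26679379e+00, -1.53422910e+01,
       -5.26209839e-02,  6.60053265e-03,  1.62948932e-04]), 'position': array([0.2664687 , 0.56468499, 0.24893999]), 'ee_rot': array([ 2.18582053e-01,  9.75818174e-01, -8.74985020e-04, -1.11323144e-04]), 'ft_force': array([0.45275124, 0.98624596, 0.38375635]), 'wrist_torque': array([ 0.02393046,  0.00624236, -0.01354093]), 'opening': 0.08771530028529974}
side {'intrinsics': array([[544.30621447,   0.        , 275.48523419],
       [  0.        , 544.30621447, 195.77452827],
       [  0.        ,   0.        ,   1.        ]]), 'R': array([[-9.68909002e-01, -2.47417334e-01,  9.84202526e-05],
       [-1.50850589e-01,  5.90429366e-01, -7.92866485e-01],
       [ 1.96110801e-01, -7.68230321e-01, -6.09395378e-01]]), 't': array([0.49859477, 0.10863846
[... 582 characters left out ...]
1.        ]]), 'R': array([[-2.77822057e-05, -9.99996036e-01,  2.81566730e-03],
       [-9.81206273e-01, -5.16056210e-04, -1.92961092e-01],
       [ 1.92961780e-01, -2.76811130e-03, -9.81202369e-01]]), 't': array([0.00380201, 0.5080895 , 1.15088301])}
unit_center [{'bbox': [176, 260, 209, 302], 'p': 0.85}, {'bbox': [218, 190, 271, 232], 'p': 0.73}, {'bbox': [284, 199, 322, 243], 'p': 0.64}]
stand [{'bbox': [175, 110, 302, 179], 'p': 0.91}]
tin [{'location': [190, 156], 'p': 0.65}]
pedal [{'location': [286, 149], 'p': 0.69}]
unit_edge [{'location': [249, 226], 'p': 0.97}, {'location': [179, 283], 'p': 0.93}, {'location': [310, 229], 'p': 0.86}]
stand_seat [{'location': [237, 142], 'p': 0.73}]
```

Run:
```python
import cv2
a=cv2.imread("pics/top0.png");b=cv2.imread("pics/side0.png")
cv2.imwrite("pics/topc.png",cv2.resize(a[95:310,160:340],None,fx=2.75,fy=2.75,interpolation=cv2.INTER_CUBIC))
cv2.imwrite("pics/sidec.png",cv2.resize(b[140:310,150:360],None,fx=3.5,fy=3.5,interpolation=cv2.INTER_CUBIC))
```

```text
(no output)
```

View pics/topc.png

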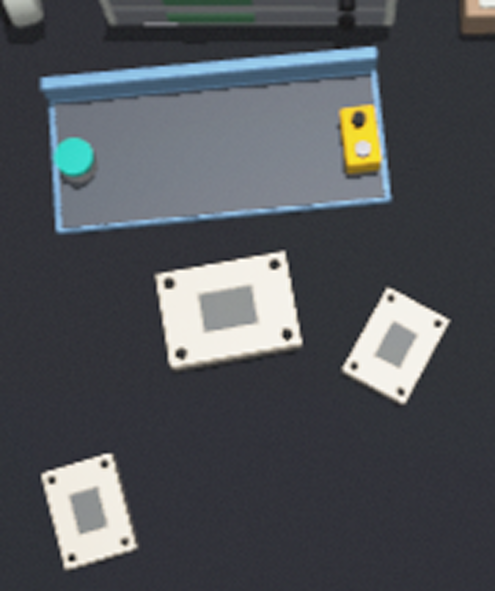

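View pics/sidec.png

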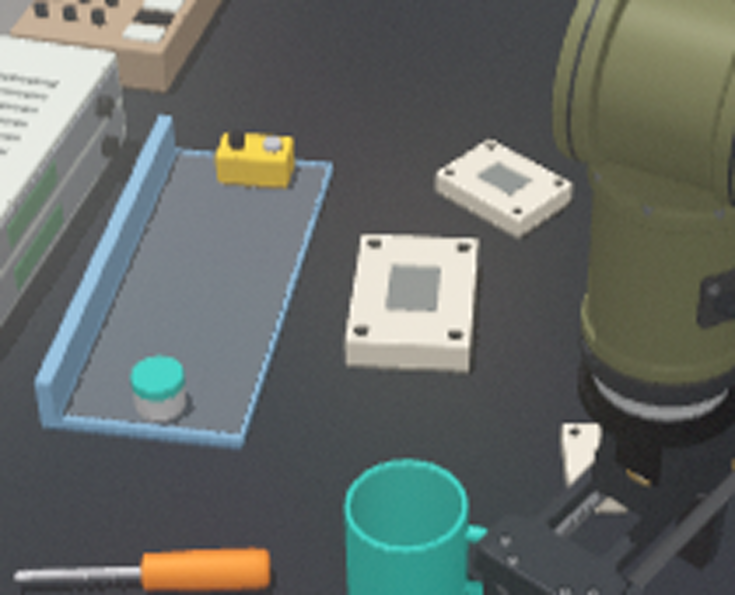

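View pics/top0.png

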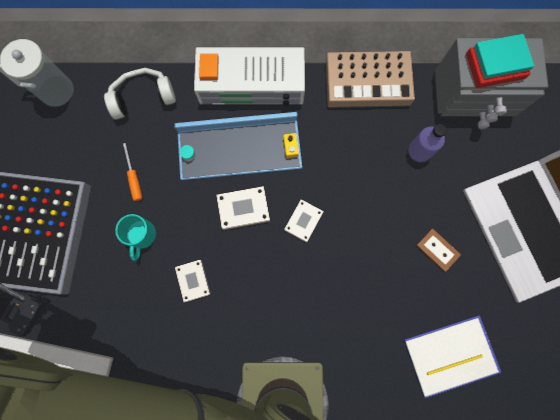

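The things that could be taken for the unit (top view) are the large cream box at (243,209), a small one at (304,221) and a small one at (192,281). I choose the largest, (243,209), right in front of the stand. Next I fit the poses.

```bash
cat > h.py <<'E'
import numpy as np,cv2
from workcell import *
from scipy.optimize import minimize
from scipy.spatial.transform import Rotation as R
C={n:calibration(n) for n in("side","top")}
def proj(n,X):
    c=C[n];p=(np.atleast_2d(X)@c["R"].T+c["t"])@c["intrinsics"].T
    return p[:,:2]/p[:,2:]
def ray(n,uv,z):
    c=C[n];o=-c["R"].T@c["t"];d=c["R"].T@np.linalg.inv(c["intrinsics"])@np.array([*uv,1.])
    return o+d*(z-o[2])/d[2]
def hullmask(n,X,s=4):
    p=proj(n,X);m=np.zeros((420*s,560*s),np.uint8)
    cv2.fillConvexPoly(m,cv2.convexHull(np.round((p+.5)*s).astype(np.int32)),1)
    return m
def box(x0,x1,y0,y1,z0,z1):
    return np.array([[x,y,z] for x in(x0,x1) for y in(y0,y1) for z in(z0,z1)])
def yawed(X,p):
    c,s=np.cos(p[2]),np.sin(p[2])
    Y=X.copy();Y[:,0]=p[0]+c*X[:,0]-s*X[:,1];Y[:,1]=p[1]+s*X[:,0]+c*X[:,1];return Y
def cream(im):
    h=cv2.cvtColor(im,cv2.COLOR_RGB2HSV)
    return ((h[...,2]>110)&(h[...,1]<60))
def fit(masks,parts,p0):
    s=4
    M={n:cv2.resize(m.astype(np.uint8),None,fx=s,fy=s,interpolation=cv2.INTER_NEAREST) for n,m in masks.items()}
    def cost(p):
        t=0
        for n,m in M.items():
            h=np.zeros_like(m)
            for X in parts: h|=hullmask(n,yawed(X,p))
            t+=1-(m&h).sum()/(m|h).sum()
        return t
    best=None
    for k in range(3):
        sim=np.array([p0]+[np.add(p0,d) for d in np.diag([.01,.01,.1])/(k+1)])
        r=minimize(cost,p0,method="Nelder-Mead",options=dict(initial_simplex=sim,xatol=1e-4,fatol=1e-5)); p0=r.x
    return r.x,r.fun
def st(): 
    s=robot.sense();print(round(s['t'],2),s['position'].round(4),s['ee_rot'].round(4),s['ft_force'].round(2),s['opening'].round(4));return s
E
python3 - <<'E'
from h import *
ims={n:snapshot(n) for n in C}
mk={}
for n,uv in(("top",(243,209)),("side",None)):
    m=cream(ims[n]).astype(np.uint8)
    if uv is None: g=ray("top",(243,209),.026);uv=proj("side",g)[0];print(uv)
    b=np.zeros_like(m);b[int(uv[1])-45:int(uv[1])+45,int(uv[0])-45:int(uv[0])+45]=1
    m=cv2.morphologyEx(m*b,cv2.MORPH_CLOSE,np.ones((3,3)))
    nn,l,stt,ce=cv2.connectedComponentsWithStats(m)
    u=min(range(1,nn),key=lambda i:np.hypot(*(ce[i]-uv))if stt[i,4]>300 else 1e9)
    mm=(l==u).astype(np.uint8);cs,_=cv2.findContours(mm,0,1);cv2.drawContours(mm,cs,-1,1,-1)
    mk[n]=mm;print(n,stt[u],ce[u])
g=ray("top",(243,209),.026)
U=[box(-.0475,.0475,-.065,.065,0,.026)]
p=[fit({k:mk[k]} if k else mk,U,[g[0],g[1],.1]) for k in("top","side",None)]
print("unit",p)
# stand
sm=[d for d in silhouettes("stand","top")]
print([(d['p'],d['bbox']) for d in sm])
h=cv2.cvtColor(ims["top"],cv2.COLOR_RGB2HSV)
print(h[150,240],h[122,240],h[200,200])
f=[ray("top",uv,.009) for uv in((181.1,179),(301.5,167.7))]
print("front edge",f); 
S=[box(0,.152,-.17,.17,0,.009),box(.14,.152,-.17,.17,0,.044)]
d=f[0]-f[1];y=np.arctan2(-d[0],d[1]);c=(f[0]+f[1])/2;p0=[c[0],c[1],y];print(p0,np.linalg.norm(d))
m=sm[0]["region"].astype(np.uint8);print(fit({"top":m},S,p0))
ss=silhouettes("stand","side");print([(d['p'],d['bbox']) for d in ss])
np.save("masks.npy",mk)
E
```

```text
top [ 216  186   54   43 1713] [242.35610041 207.25569177]
[269.9602026  222.53915955]
side [ 248  207   39   39 1354] [267.36853767 226.08271787]
unit [(array([0.51149229, 0.10640528, 0.18430774]), np.float64(0.02875137885634982)), (array([0.51137163, 0.10282471, 0.1797131 ]), np.float64(0.026961568340721054)), (array([0.51170828, 0.10448573, 0.18266377]), np.float64(0.0857309616184041))]
[(0.81, [176.8, 111.3, 299.6, 180.4]), (0.32, [124.1, 143.6, 142.5, 202.4])]
[108  31 138] [104 105 112] [115  27  57]
front edge [array([0.59182496, 0.27930046, 0.009     ]), array([ 0.62470324, -0.05639163,  0.009     ])]
[np.float64(0.6082640995275607), np.float64(0.11145441234146325), np.float64(0.09763039325195486)] 0.3372983294905971
(array([0.60997453, 0.11103025, 0.0987856 ]), np.float64(0.08354529795532228))
[(0.85, [160.2, 173.4, 242.3, 266.5]), (0.33, [248.8, 85.7, 267.2, 135.9])]
```

Run:
```python
from h import *
ims={n:cv2.cvtColor(cv2.imread(f"pics/{n}0.png"),cv2.COLOR_BGR2RGB) for n in C}
S=[box(0,.152,-.17,.17,0,.009),box(.14,.152,-.17,.17,0,.044)]
p0=[.6095,.111,.098];mk={}
for n in C:
    hs=cv2.cvtColor(ims[n],cv2.COLOR_RGB2HSV)
    m=((hs[...,2]>82)).astype(np.uint8)
    r=np.zeros((420*4,560*4),np.uint8)
    for X in S: r|=hullmask(n,yawed(X,p0))
    r=cv2.dilate(cv2.resize(r,(560,420),interpolation=cv2.INTER_NEAREST),np.ones((9,9)))
    m&=r; m=cv2.morphologyEx(m,cv2.MORPH_CLOSE,np.ones((3,3)))
    nn,l,stt,ce=cv2.connectedComponentsWithStats(m);m=(l==1+stt[1:,4].argmax()).astype(np.uint8)
    cs,_=cv2.findContours(m,0,1);cv2.drawContours(m,cs,-1,1,-1);mk[n]=m
    o=ims[n].copy();cs,_=cv2.findContours(m,0,1)
    f=fit({n:m},S,p0);print(n,f)
    big=cv2.resize(o,None,fx=4,fy=4,interpolation=cv2.INTER_CUBIC)
    for X in S:cv2.polylines(big,[cv2.convexHull(np.round((proj(n,yawed(X,f[0]))+.5)*4).astype(np.int32))],True,(255,0,0),1)
    x,y,w,h=cv2.boundingRect(m);cv2.imwrite(f"pics/st_{n}.png",big[y*4-40:(y+h)*4+40,x*4-40:(x+w)*4+40,::-1])
print(fit(mk,S,p0))
```

```text
side (array([0.61484945, 0.11498621, 0.05625212]), np.float64(0.1625898984070724))
top (array([0.60985285, 0.11372165, 0.09935981]), np.float64(0.018540601178330673))
(array([0.60995362, 0.1138177 , 0.09201553]), np.float64(0.19027587193263074))
```

View pics/st_top.png

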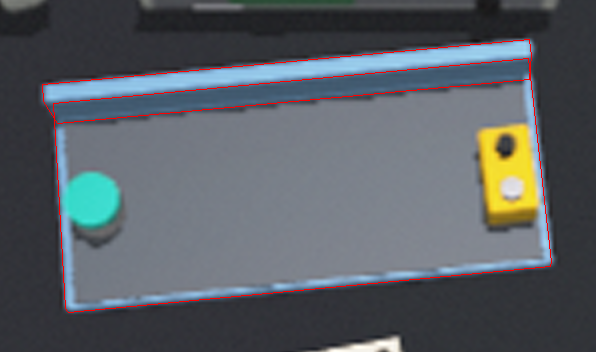

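View pics/st_side.png

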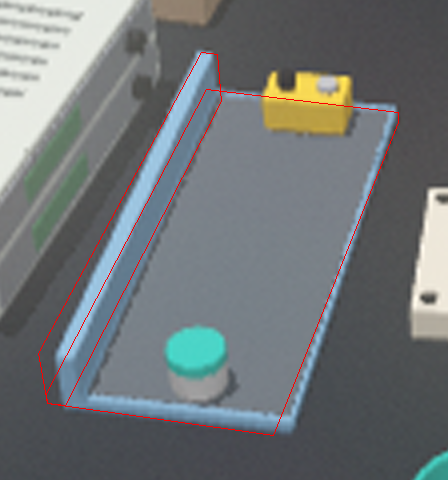

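```bash
cat > m.py <<'E'
from h import *
import json,os
SO=np.array([.6099,.1137,0.]);SY=.0994
SR=R.from_euler('z',SY)
TIP=np.array([-.009,0,.011])
def pose(x,y,z,phi=0,yaw=0):
    "stand-frame (m) position of front tip corner, tilt phi deg -> world TCP pose"
    c,s=np.cos(np.radians(phi)),np.sin(np.radians(phi))
    r=SR*R.from_euler('z',yaw,degrees=True)*R.from_matrix(np.array([[-c,0,s],[0,1,0],[-s,0,-c]]))
    p=SO+SR.apply([x,y,z]); return p-r.apply(TIP),r
def load():
    if os.path.exists("cmd.json"):
        d=json.load(open("cmd.json"));return np.array(d["p"]),R.from_quat(d["q"])
    s=robot.sense();return s["position"],R.from_quat(s["ee_rot"])
def save(p,r): json.dump(dict(p=list(p),q=list(r.as_quat())),open("cmd.json","w"))
def rows(targets,claw=70):
    "rows relative to current command; commits last"
    p0,r0=load();out=[]
    for p,r in targets:
        a=np.degrees((r0.inv()*r).as_rotvec()).round(1);t=(r0.inv().apply(p-p0)*1000).round(1)
        out.append(" ".join(f"{v+0:g}" for v in [*a,*t,claw]))
    r1=r0*R.from_rotvec(a,degrees=True);p1=p0+r0.apply(t/1000);save(p1,r1)
    print("; ".join(out))
def tip():
    s=robot.sense();r=R.from_quat(s["ee_rot"]);p=s["position"]+r.apply(TIP)
    m=(SR.inv()*r).as_matrix()
    phi=np.degrees(np.arctan2(m[0,2],-m[2,2]))
    f=SR.inv().apply(s["ft_force"])
    cp,cr=load();c=SR.inv().apply(cp+cr.apply(TIP)-SO)
    print("t",round(s["t"],2),"tip(stand,mm)",(SR.inv().apply(p-SO)*1000).round(1),"cmd",(c*1000).round(1),"phi",phi.round(2),"F(stand)",f.round(2),"yaw",np.degrees(np.arctan2(m[1,1],m[0,1])).round(2),"op",s["opening"].round(4))
    return s
E
python3 - <<'E'
from m import *
tip()
print(ray("top",(192,281),.026),ray("top",(304,221),.026))
a=pose(-.170,.002,.20);print(a[0]);rows([a]*10)
E
```

```text
Traceback (most recent call last):
  File "m.py", line 30, in tip
    print("t",round(s["t"],2),"tip(stand,mm)",(SR.inv().apply(p-SO)*1000).round(1),"cmd",(c*1000).round(1),"phi",phi.round(2),"F(stand)",f.round(2),"yaw",np.degrees(np.arctan2(m[1,1],m[0,1])).round(2),"op",s["opening"].round(4))
                                                                                                                                                                                                              ^^^^^^^^^^^^^^^^^^
AttributeError: 'float' object has no attribute 'round'
```

```bash
sed -i 's/s\["opening"\].round(4)/round(float(s["opening"]),4)/' m.py
python3 - <<'E'
from m import *
tip()
print(ray("top",(192,281),.026),ray("top",(304,221),.026))
a=pose(-.170,.002,.20);print(a[0]);rows([a]*10)
E
```

```text
t 0.9 tip(stand,mm) [-289.   478.8  238.8] cmd [-289.   478.8  238.8] phi 0.0 F(stand) [0.41 0.58 0.67] yaw 59.05 op 0.0884
[0.31100603 0.2351839  0.026     ] [ 0.47078828 -0.06087522  0.026     ]
[0.43158509 0.09792681 0.211     ]
0 0 -30.9 -348.6 -352.4 38.7 70; 0 0 -30.9 -348.6 -352.4 38.7 70; 0 0 -30.9 -348.6 -352.4 38.7 70; 0 0 -30.9 -348.6 -352.4 38.7 70; 0 0 -30.9 -348.6 -352.4 38.7 70; 0 0 -30.9 -348.6 -352.4 38.7 70; 0 0 -30.9 -348.6 -352.4 38.7 70; 0 0 -30.9 -348.6 -352.4 38.7 70; 0 0 -30.9 -348.6 -352.4 38.7 70; 0 0 -30.9 -348.6 -352.4 38.7 70
```

>>> step_arm(targets="0 0 -30.9 -348.6 -352.4 38.7 70; 0 0 -30.9 -348.6 -352.4 38.7 70; 0 0 -30.9 -348.6 -352.4 38.7 70; 0 0 -30.9 -348.6 -352.4 38.7 70; 0 0 -30.9 -348.6 -352.4 38.7 70; 0 0 -30.9 -348.6 -352.4 38.7 70; 0 0 -30.9 -348.6 -352.4 38.7 70; 0 0 -30.9 -348.6 -352.4 38.7 70; 0 0 -30.9 -348.6 -352.4 38.7 70; 0 0 -30.9 -348.6 -352.4 38.7 70", force=20)

```text
t: 1.9
position: [0.4323, 0.0957, 0.2111]
ee_rot: [-0.049, 0.999, -0.0, 0.0]
ft_force: [1.0, -0.7, 0.1]
opening: 0.0699
```

Run:
```python
from m import *
tip()
a=pose(-.170,.002,.05,4);b=pose(-.170,.002,.012,8);rows([a]*4+[b]*4)
```

```text
t 1.9 tip(stand,mm) [-169.5   -0.3  200.1] cmd [-170.     1.9  200. ] phi 0.05 F(stand) [ 0.91 -0.74  0.12] yaw 89.92 op 0.0699
0 -4 0 0.8 0 150.7 70; 0 -4 0 0.8 0 150.7 70; 0 -4 0 0.8 0 150.7 70; 0 -4 0 0.8 0 150.7 70; 0 -8 0 1.5 0 189.4 70; 0 -8 0 1.5 0 189.4 70; 0 -8 0 1.5 0 189.4 70; 0 -8 0 1.5 0 189.4 70
```

>>> step_arm(targets="0 -4 0 0.8 0 150.7 70; 0 -4 0 0.8 0 150.7 70; 0 -4 0 0.8 0 150.7 70; 0 -4 0 0.8 0 150.7 70; 0 -8 0 1.5 0 189.4 70; 0 -8 0 1.5 0 189.4 70; 0 -8 0 1.5 0 189.4 70; 0 -8 0 1.5 0 189.4 70")

```text
t: 2.7
position: [0.421, 0.0821, 0.0318]
ee_rot: [-0.056, 0.997, -0.022, 0.048]
ft_force: [-0.2, 0.1, -1.5]
opening: 0.0699
```

Run:
```python
from m import *
tip()
for n in C: cv2.imwrite(f"pics/{n}1.png",snapshot(n)[:,:,::-1])
a=cv2.imread("pics/side1.png");cv2.imwrite("pics/side1c.png",cv2.resize(a[140:310,150:360],None,fx=3.5,fy=3.5,interpolation=cv2.INTER_CUBIC))
```

```text
t 2.7 tip(stand,mm) [-181.1  -13.1   21.6] cmd [-170.    2.   12.] phi 5.34 F(stand) [-0.19  0.1  -1.48] yaw 90.64 op 0.0699
```

View pics/side1c.png

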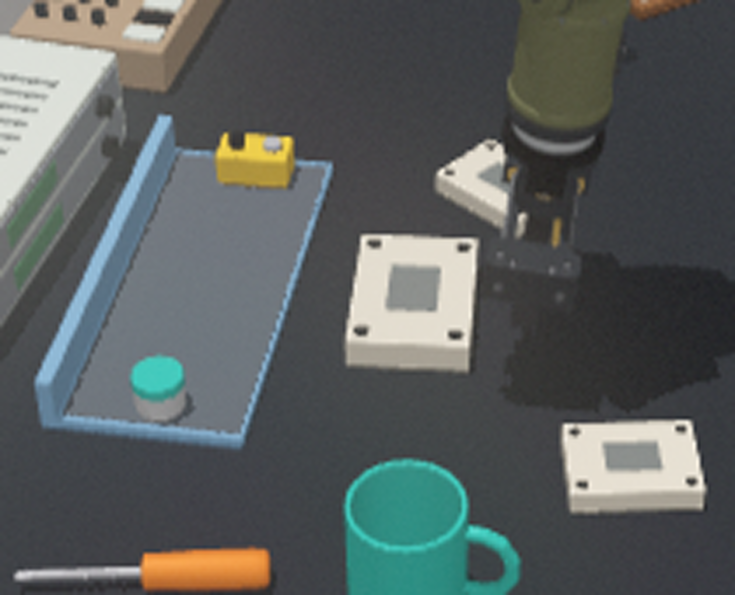

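View pics/top1.png

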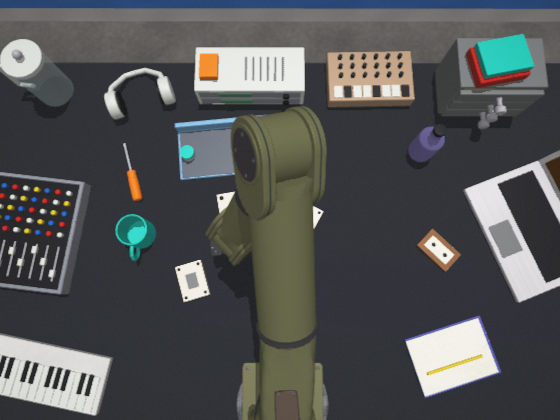

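>>> step_arm(targets="0 0 0 0 0 0 70; 0 0 0 0 0 0 70")

```text
t: 3.0
position: [0.4197, 0.0814, 0.0324]
ee_rot: [-0.056, 0.997, -0.023, 0.045]
ft_force: [-0.8, -0.3, 0.3]
opening: 0.0702
```

Run:
```python
from m import *
s=tip();print(s["q"].round(3),s["joint_velocities"].round(3))
```

```text
t 3.0 tip(stand,mm) [-182.5  -13.7   22.3] cmd [-170.    2.   12.] phi 5.05 F(stand) [-0.8  -0.17  0.28] yaw 90.66 op 0.0702
[-0.069  0.949 -0.463  2.35   1.942  0.475 -0.619] [-0.006 -0.009 -0.001  0.002  0.02   0.008 -0.019]
```

```bash
rm cmd.json
python3 - <<'E'
from m import *
rows([pose(-.170,.002,.012,8)]*6)
E
```

```text
-2.8 -3 1 -11.2 15.7 11 70; -2.8 -3 1 -11.2 15.7 11 70; -2.8 -3 1 -11.2 15.7 11 70; -2.8 -3 1 -11.2 15.7 11 70; -2.8 -3 1 -11.2 15.7 11 70; -2.8 -3 1 -11.2 15.7 11 70
```

>>> step_arm(targets="-2.8 -3 1 -11.2 15.7 11 70; -2.8 -3 1 -11.2 15.7 11 70; -2.8 -3 1 -11.2 15.7 11 70; -2.8 -3 1 -11.2 15.7 11 70; -2.8 -3 1 -11.2 15.7 11 70; -2.8 -3 1 -11.2 15.7 11 70")

```text
t: 3.6
position: [0.4301, 0.0981, 0.0214]
ee_rot: [-0.05, 0.996, 0.004, 0.07]
ft_force: [0.3, -0.1, -0.4]
opening: 0.0701
```

Run:
```python
from m import *
s=tip();print(s["q"].round(3),s["joint_velocities"].round(3))
```

```text
t 3.6 tip(stand,mm) [-170.     2.3   11.7] cmd [-170.    2.   12.] phi 8.06 F(stand) [ 0.3  -0.13 -0.37] yaw 90.03 op 0.0701
[-0.015  1.002 -0.561  2.359  2.07   0.569 -0.743] [ 0.005  0.008 -0.004  0.001  0.005  0.003 -0.005]
```

Run:
```python
from m import *
rows([pose(x/1000,.002,.012,8) for x in (-164,-158,-152,-147,-142,-137,-132,-127,-122,-117)])
```

```text
0 0 0 -6 0 0.9 70; 0 0 0 -11.9 0 1.7 70; 0 0 0 -17.9 0 2.5 70; 0 0 0 -22.8 0 3.2 70; 0 0 0 -27.8 0 3.9 70; 0 0 0 -32.7 0 4.6 70; 0 0 0 -37.7 0 5.3 70; 0 0 0 -42.6 0 6 70; 0 0 0 -47.6 0 6.7 70; 0 0 0 -52.5 0 7.4 70
```

>>> step_arm(targets="0 0 0 -6 0 0.9 70; 0 0 0 -11.9 0 1.7 70; 0 0 0 -17.9 0 2.5 70; 0 0 0 -22.8 0 3.2 70; 0 0 0 -27.8 0 3.9 70; 0 0 0 -32.7 0 4.6 70; 0 0 0 -37.7 0 5.3 70; 0 0 0 -42.6 0 6 70; 0 0 0 -47.6 0 6.7 70; 0 0 0 -52.5 0 7.4 70")

```text
t: 4.6
position: [0.4831, 0.1034, 0.021]
ee_rot: [-0.05, 0.996, 0.004, 0.07]
ft_force: [-1.5, -0.9, 0.4]
opening: 0.07
```

Run:
```python
from m import *
tip()
for n in C: cv2.imwrite(f"pics/{n}2.png",snapshot(n)[:,:,::-1])
a=cv2.imread("pics/side2.png");cv2.imwrite("pics/side2c.png",cv2.resize(a[140:310,150:360],None,fx=3.5,fy=3.5,interpolation=cv2.INTER_CUBIC))
rows([pose(x/1000,.002,.012,8) for x in (-114,-111,-108,-105,-103,-101,-100)])
```

```text
t 4.6 tip(stand,mm) [-116.7    2.4   11.4] cmd [-117.    2.   12.] phi 8.04 F(stand) [-1.54 -0.77  0.44] yaw 90.01 op 0.07
0 0 0 -3 0 0.5 70; 0 0 0 -6 0 0.9 70; 0 0 0 -8.9 0 1.3 70; 0 0 0 -11.9 0 1.7 70; 0 0 0 -13.9 0 2 70; 0 0 0 -15.9 0 2.3 70; 0 0 0 -16.8 0 2.4 70
```

View pics/side2c.png

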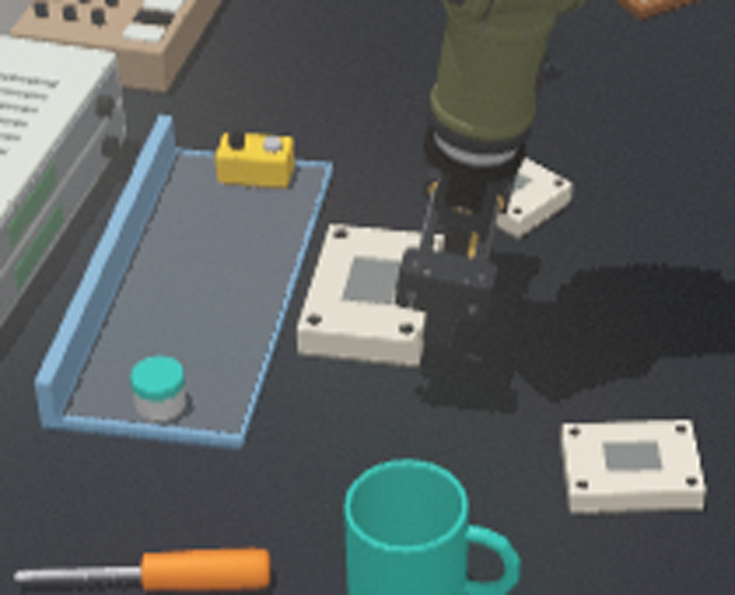

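>>> step_arm(targets="0 0 0 -3 0 0.5 70; 0 0 0 -6 0 0.9 70; 0 0 0 -8.9 0 1.3 70; 0 0 0 -11.9 0 1.7 70; 0 0 0 -13.9 0 2 70; 0 0 0 -15.9 0 2.3 70; 0 0 0 -16.8 0 2.4 70")

```text
t: 5.4
position: [0.4999, 0.1052, 0.021]
ee_rot: [-0.05, 0.996, 0.004, 0.07]
ft_force: [-0.8, 0.1, 0.9]
opening: 0.07
```

Run:
```python
from m import *
tip()
rows([pose(x/1000,.002,.012,8) for x in (-99,-98)])
```

```text
t 5.4 tip(stand,mm) [-99.9   2.5  11.3] cmd [-100.    2.   12.] phi 8.06 F(stand) [-0.84  0.15  0.93] yaw 90.01 op 0.07
0 0 0 -1 0 0.2 70; 0 0 0 -2 0 0.3 70
```

>>> step_arm(targets="0 0 0 -1 0 0.2 70; 0 0 0 -2 0 0.3 70")

```text
t: 5.6
position: [0.5014, 0.1054, 0.0209]
ee_rot: [-0.05, 0.996, 0.004, 0.07]
ft_force: [-4.4, -1.0, 2.0]
opening: 0.0698
```

Run:
```python
from m import *
tip()
rows([pose(x/1000,.002,.012,8) for x in (-97.5,-97)])
```

```text
t 5.6 tip(stand,mm) [-98.4   2.5  11.3] cmd [-98.   2.  12.] phi 8.02 F(stand) [-4.43 -0.58  2.04] yaw 90.02 op 0.0698
0 0 0 -0.5 0 0.1 70; 0 0 0 -1 0 0.1 70
```

>>> step_arm(targets="0 0 0 -0.5 0 0.1 70; 0 0 0 -0.5 0 0.1 70")

```text
t: 5.8
position: [0.5014, 0.1053, 0.0209]
ee_rot: [-0.05, 0.996, 0.004, 0.069]
ft_force: [-5.0, -0.5, 3.0]
opening: 0.0703
```

Run:
```python
from m import *
save(*pose(-.0975,.002,.012,8)); s=tip();print(s["wrist_torque"])
for n in C: cv2.imwrite(f"pics/{n}3.png",snapshot(n)[:,:,::-1])
a=cv2.imread("pics/side3.png");cv2.imwrite("pics/side3c.png",cv2.resize(a[160:280,160:310],None,fx=5,fy=5,interpolation=cv2.INTER_CUBIC))
```

```text
t 5.8 tip(stand,mm) [-98.4   2.5  11.3] cmd [-97.5   2.   12. ] phi 7.98 F(stand) [-4.98  0.02  3.02] yaw 90.02 op 0.0703
[-0.0499461   0.84731982 -0.0258496 ]
```

View pics/side3c.png

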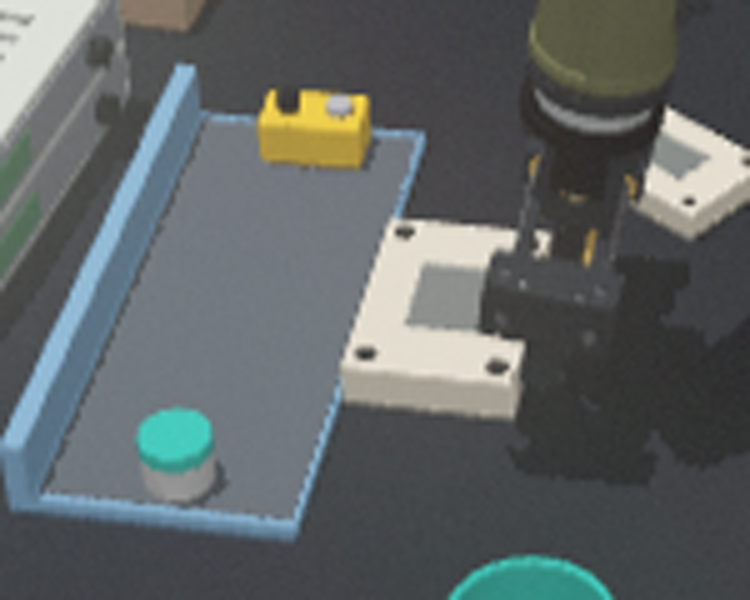

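```bash
cat >> m.py <<'E'
PV=np.array([-3.4,9.])
def arc(th,dn,dt=0.,phi=None,y=.002,r0=(-95.,2.3)):
    "theta deg; dn inward press mm; dt extra tangential (lifting) mm"
    if phi is None: phi=8-13*min(th,75)/75
    c,s=np.cos(np.radians(th)),np.sin(np.radians(th))
    v=np.array([r0[0]+dn,r0[1]+dt]);q=PV+[v[0]*c+v[1]*s,-v[0]*s+v[1]*c]
    return pose(q[0]/1000,y,(q[1]+.6)/1000,phi)
def nt(th):
    s=robot.sense();f=SR.inv().apply(s["ft_force"]);c,sn=np.cos(np.radians(th)),np.sin(np.radians(th))
    # outward normal (-c, s); lift tangent (s,c): force ON unit along tangent = -F.t
    print("press",round(-f[0]*c+f[2]*sn,2),"lift on unit",round(-(f[0]*sn+f[2]*c),2))
E
python3 - <<'E'
from m import *
rows([arc(0,1.5),arc(0,2.)])
E
```

```text
0 0 0 -0.6 0 0.2 70; 0 0 0 -1.1 0 0.3 70
```

>>> step_arm(targets="0 0 0 -0.6 0 0.2 70; 0 0 0 -1.1 0 0.3 70")

```text
t: 6.1
position: [0.5015, 0.1054, 0.0207]
ee_rot: [-0.05, 0.996, 0.004, 0.069]
ft_force: [-7.5, -1.3, 5.7]
opening: 0.0703
```

Run:
```python
from m import *
tip();nt(0)
rows([arc(2,2,.3),arc(4,2,.5),arc(6,2,.5)])
```

```text
t 6.1 tip(stand,mm) [-98.2   2.5  11. ] cmd [-96.4   2.   11.9] phi 7.88 F(stand) [-7.61 -0.6   5.73] yaw 90.03 op 0.0703
press 7.61 lift on unit -5.73
0 0.3 0 -0.7 0 -3.6 70; 0 0.7 0 -1.5 0 -7 70; 0 1 0 -2.4 0 -10.2 70
```

>>> step_arm(targets="0 0.3 0 -0.7 0 -3.6 70; 0 0.7 0 -1.5 0 -7 70; 0 1 0 -2.4 0 -10.2 70")

```text
t: 6.4
position: [0.5026, 0.1054, 0.0308]
ee_rot: [-0.05, 0.997, 0.004, 0.06]
ft_force: [-5.7, -0.5, -0.3]
opening: 0.07
```

Run:
```python
from m import *
tip();nt(6)
for n in ["side"]: cv2.imwrite(f"pics/{n}4.png",snapshot(n)[:,:,::-1])
a=cv2.imread("pics/side4.png");cv2.imwrite("pics/side4c.png",cv2.resize(a[160:280,160:310],None,fx=5,fy=5,interpolation=cv2.INTER_CUBIC))
```

```text
t 6.4 tip(stand,mm) [-97.3   2.5  20.9] cmd [-95.6   2.   22.1] phi 6.86 F(stand) [-5.76  0.08 -0.32] yaw 90.02 op 0.07
press 5.69 lift on unit 0.92
```

View pics/side4c.png

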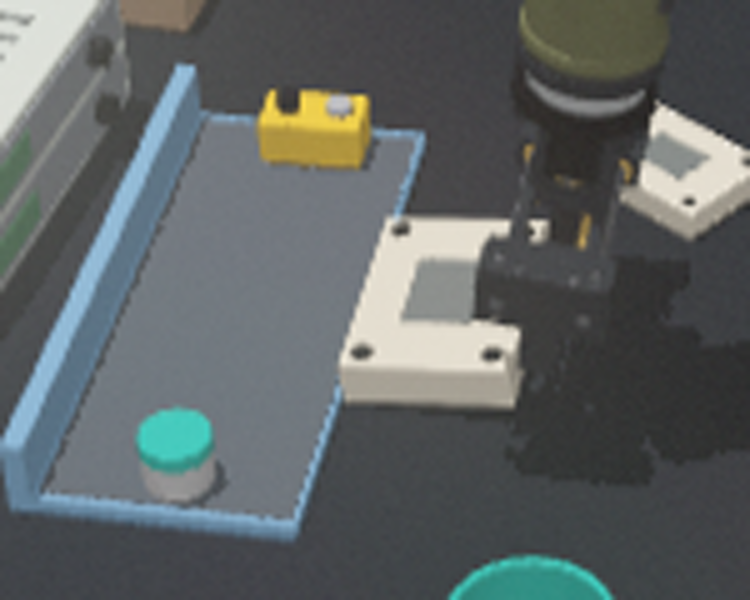

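Run:
```python
from m import *
rows([arc(8,2.7,.5),arc(10,3,.5),arc(12,3,.5),arc(14,3,.5)])
```

```text
0 0.4 0 -1.6 0 -3 70; 0 0.7 0 -3 0 -6 70; 0 1.1 0 -4.1 0 -9.1 70; 0 1.4 0 -5.4 0 -12.2 70
```

>>> step_arm(targets="0 0.4 0 -1.6 0 -3 70; 0 0.7 0 -3 0 -6 70; 0 1.1 0 -4.1 0 -9.1 70; 0 1.4 0 -5.4 0 -12.2 70")

```text
t: 6.85
position: [0.5055, 0.1055, 0.0434]
ee_rot: [-0.051, 0.998, 0.002, 0.047]
ft_force: [-6.6, -0.6, 1.0]
opening: 0.0699
```

Run:
```python
from m import *
tip();nt(14)
rows([arc(t,3.2,.5) for t in(16,18,20,22,24)])
```

```text
t 6.85 tip(stand,mm) [-94.7   2.2  33.3] cmd [-92.    2.   34.6] phi 5.37 F(stand) [-6.58  0.09  0.96] yaw 90.1 op 0.0699
press 6.61 lift on unit 0.66
0 0.4 0 -1.4 0 -2.9 70; 0 0.7 0 -2.8 0 -5.9 70; 0 1.1 0 -4.3 0 -8.8 70; 0 1.4 0 -5.9 0 -11.7 70; 0 1.8 0 -7.6 0 -14.5 70
```

>>> step_arm(targets="0 0.4 0 -1.4 0 -2.9 70; 0 0.7 0 -2.8 0 -5.9 70; 0 1.1 0 -4.3 0 -8.8 70; 0 1.4 0 -5.9 0 -11.7 70; 0 1.8 0 -7.6 0 -14.5 70")

```text
t: 7.35
position: [0.5115, 0.1061, 0.0587]
ee_rot: [-0.05, 0.998, 0.002, 0.031]
ft_force: [-6.5, -0.2, 1.7]
opening: 0.0699
```

Run:
```python
from m import *
tip();nt(24)
for n in ["side"]: cv2.imwrite(f"pics/{n}5.png",snapshot(n)[:,:,::-1])
a=cv2.imread("pics/side5.png");cv2.imwrite("pics/side5c.png",cv2.resize(a[160:280,160:310],None,fx=5,fy=5,interpolation=cv2.INTER_CUBIC))
rows([arc(t,3.4,.5) for t in(26,28,30,32)])
```

```text
t 7.35 tip(stand,mm) [-89.    2.2  48.3] cmd [-86.1   2.   49.5] phi 3.55 F(stand) [-6.5   0.5   1.69] yaw 90.06 op 0.0699
press 6.62 lift on unit 1.1
0 0.3 0 -1.9 0 -2.7 70; 0 0.7 0 -3.6 0 -5.5 70; 0 1 0 -5.5 0 -8.2 70; 0 1.3 0 -7.5 0 -10.8 70
```

View pics/side5c.png

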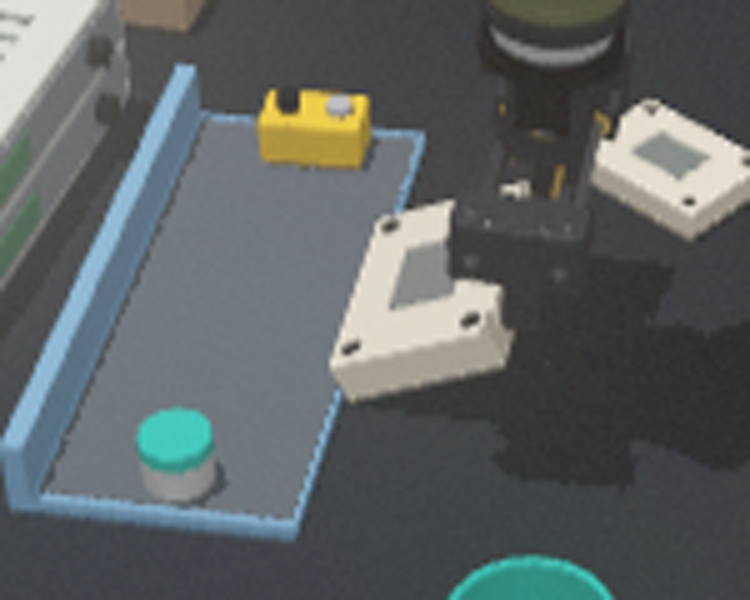

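>>> step_arm(targets="0 0.3 0 -1.9 0 -2.7 70; 0 0.7 0 -3.6 0 -5.5 70; 0 1 0 -5.5 0 -8.2 70; 0 1.3 0 -7.5 0 -10.8 70")

```text
t: 7.8
position: [0.518, 0.1067, 0.0701]
ee_rot: [-0.05, 0.999, 0.001, 0.019]
ft_force: [-7.8, 0.2, 4.7]
opening: 0.07
```

Run:
```python
from m import *
tip();nt(32)
rows([arc(t,3.5,.5) for t in(34,36,38,40)])
```

```text
t 7.8 tip(stand,mm) [-82.8   2.2  59.5] cmd [-79.6   2.   60.5] phi 2.22 F(stand) [-7.75  0.95  4.67] yaw 90.06 op 0.07
press 9.04 lift on unit 0.15
0 0.4 0 -2.1 0 -2.5 70; 0 0.7 0 -4.2 0 -5 70; 0 1.1 0 -6.4 0 -7.5 70; 0 1.4 0 -8.6 0 -9.9 70
```

>>> step_arm(targets="0 0.4 0 -2.1 0 -2.5 70; 0 0.7 0 -4.2 0 -5 70; 0 1.1 0 -6.4 0 -7.5 70; 0 1.4 0 -8.6 0 -9.9 70")

```text
t: 8.2
position: [0.5259, 0.1076, 0.0806]
ee_rot: [-0.05, 0.999, 0.0, 0.007]
ft_force: [-9.5, -0.6, 6.5]
opening: 0.0698
```

Run:
```python
from m import *
tip();nt(40)
rows([arc(t,3.2,.8) for t in(42,44,46,48)])
```

```text
t 8.2 tip(stand,mm) [-75.1   2.2  69.7] cmd [-71.7   2.   70.6] phi 0.79 F(stand) [-9.53  0.36  6.48] yaw 90.06 op 0.0698
press 11.46 lift on unit 1.16
0 0.4 0 -2.3 0 -2.8 70; 0 0.7 0 -4.6 0 -5 70; 0 1.1 0 -7.1 0 -7.2 70; 0 1.4 0 -9.6 0 -9.4 70
```

Run:
```python
from m import *
save(*arc(40,3.5,.5))
rows([arc(t,2.8,.8) for t in(42,44,46,48)])
```

```text
0 0.3 0 -2 0 -3.1 70; 0 0.7 0 -4.4 0 -5.3 70; 0 1 0 -6.8 0 -7.6 70; 0 1.4 0 -9.3 0 -9.7 70
```

>>> step_arm(targets="0 0.3 0 -2 0 -3.1 70; 0 0.7 0 -4.4 0 -5.3 70; 0 1 0 -6.8 0 -7.6 70; 0 1.4 0 -9.3 0 -9.7 70")

```text
t: 8.6
position: [0.5358, 0.1086, 0.0909]
ee_rot: [-0.05, 0.999, -0.0, -0.005]
ft_force: [-7.9, 0.3, 7.2]
opening: 0.0699
```

Run:
```python
from m import *
tip();nt(48)
for n in ["side"]: cv2.imwrite(f"pics/{n}6.png",snapshot(n)[:,:,::-1])
a=cv2.imread("pics/side6.png");cv2.imwrite("pics/side6c.png",cv2.resize(a[150:280,160:310],None,fx=4.5,fy=4.5,interpolation=cv2.INTER_CUBIC))
```

```text
t 8.6 tip(stand,mm) [-65.3   2.3  79.8] cmd [-62.8   2.   80.2] phi -0.52 F(stand) [-7.88  1.07  7.19] yaw 90.04 op 0.0699
press 10.62 lift on unit 1.04
```

View pics/side6c.png

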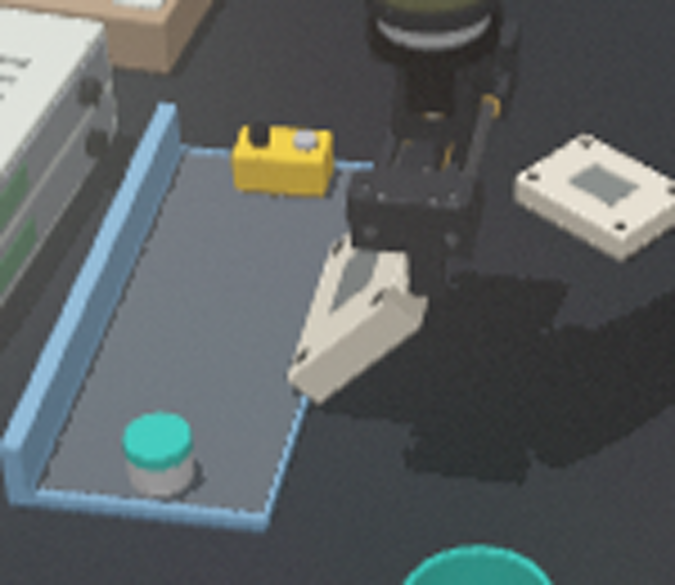

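Run:
```python
from m import *
rows([arc(t,2.5,.8) for t in(50,52.5,55,57)])
```

```text
0 0.3 0 -2.4 0 -2.3 70; 0 0.8 0 -5.7 0 -4.8 70; 0 1.2 0 -9.1 0 -7.2 70; 0 1.5 0 -11.9 0 -9 70
```

>>> step_arm(targets="0 0.3 0 -2.4 0 -2.3 70; 0 0.8 0 -5.7 0 -4.8 70; 0 1.2 0 -9.1 0 -7.2 70; 0 1.5 0 -11.9 0 -9 70")

```text
t: 9.05
position: [0.5485, 0.11, 0.1004]
ee_rot: [-0.05, 0.999, -0.001, -0.017]
ft_force: [-6.8, -0.1, 10.1]
opening: 0.0701
```

Run:
```python
from m import *
tip();nt(57)
rows([arc(t,2.2,.8) for t in(59,61,63,65)])
```

```text
t 9.05 tip(stand,mm) [-52.8   2.4  89.1] cmd [-51.2   2.   88.9] phi -1.95 F(stand) [-6.76  0.53 10.09] yaw 90.02 op 0.0701
press 12.14 lift on unit 0.17
0 0.4 0 -2.7 0 -2 70; 0 0.7 0 -5.5 0 -3.6 70; 0 1.1 0 -8.5 0 -5.2 70; 0 1.4 0 -11.5 0 -6.7 70
```

Run:
```python
from m import *
save(*arc(57,2.5,.8))
rows([arc(t,1.6,1) for t in(59,61,63,65)])
```

```text
0 0.3 0 -2.5 0 -2.6 70; 0 0.7 0 -5.4 0 -4.3 70; 0 1 0 -8.3 0 -5.9 70; 0 1.4 0 -11.3 0 -7.4 70
```

>>> step_arm(targets="0 0.3 0 -2.5 0 -2.6 70; 0 0.7 0 -5.4 0 -4.3 70; 0 1 0 -8.3 0 -5.9 70; 0 1.4 0 -11.3 0 -7.4 70")

```text
t: 9.45
position: [0.5615, 0.1112, 0.1076]
ee_rot: [-0.05, 0.998, -0.001, -0.028]
ft_force: [-3.6, -0.4, 7.0]
opening: 0.07
```

Run:
```python
from m import *
tip();nt(65)
rows([arc(t,1.4,1.2) for t in(67,69,71,73)])
```

```text
t 9.45 tip(stand,mm) [-40.1   2.3  96.1] cmd [-39.9   2.   95.7] phi -3.19 F(stand) [-3.63 -0.04  6.98] yaw 90.0 op 0.07
press 7.86 lift on unit 0.34
0 0.3 0 -3.1 0 -1.7 70; 0 0.7 0 -6.2 0 -3 70; 0 1 0 -9.3 0 -4.2 70; 0 1.4 0 -12.5 0 -5.4 70
```

>>> step_arm(targets="0 0.3 0 -3.1 0 -1.7 70; 0 0.7 0 -6.2 0 -3 70; 0 1 0 -9.3 0 -4.2 70; 0 1.4 0 -12.5 0 -5.4 70")

```text
t: 9.85
position: [0.575, 0.1126, 0.1125]
ee_rot: [-0.05, 0.998, -0.002, -0.039]
ft_force: [-2.5, 0.6, 5.5]
opening: 0.07
```

Run:
```python
from m import *
tip();nt(73)
for n in ["side"]: cv2.imwrite(f"pics/{n}7.png",snapshot(n)[:,:,::-1])
a=cv2.imread("pics/side7.png");cv2.imwrite("pics/side7c.png",cv2.resize(a[150:280,160:310],None,fx=4.5,fy=4.5,interpolation=cv2.INTER_CUBIC))
rows([arc(t,1.2,1.2) for t in(75,77,79)])
```

```text
t 9.85 tip(stand,mm) [-26.7   2.4 100.9] cmd [-27.4   2.  100.2] phi -4.5 F(stand) [-2.4   0.87  5.46] yaw 89.98 op 0.07
press 5.92 lift on unit 0.7
0 0.3 0 -3.1 0 -1.3 70; 0 0.3 0 -6.2 0 -2.2 70; 0 0.3 0 -9.4 0 -3 70
```

View pics/side7c.png

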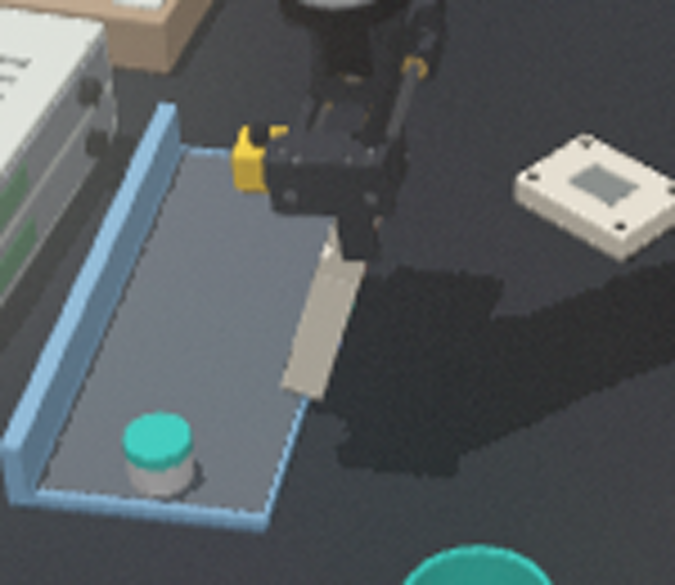

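>>> step_arm(targets="0 0.3 0 -3.1 0 -1.3 70; 0 0.3 0 -6.2 0 -2.2 70; 0 0.3 0 -9.4 0 -3 70")

```text
t: 10.2
position: [0.5851, 0.1136, 0.1147]
ee_rot: [-0.049, 0.998, -0.002, -0.041]
ft_force: [-1.6, -0.4, 6.6]
opening: 0.0702
```

Run:
```python
from m import *
tip();nt(79)
rows([arc(t,1.2,1.2) for t in(81,83,85,87,89)])
```

```text
t 10.2 tip(stand,mm) [-16.6   2.3 103. ] cmd [-17.9   2.  102.3] phi -4.73 F(stand) [-1.66 -0.23  6.64] yaw 89.97 op 0.0702
press 6.83 lift on unit 0.36
0 0 0 -3.2 0 -0.7 70; 0 0 0 -6.4 0 -1.4 70; 0 0 0 -9.7 0 -1.9 70; 0 0 0 -12.9 0 -2.2 70; 0 0 0 -16.2 0 -2.5 70
```

>>> step_arm(targets="0 0 0 -3.2 0 -0.7 70; 0 0 0 -6.4 0 -1.4 70; 0 0 0 -9.7 0 -1.9 70; 0 0 0 -12.9 0 -2.2 70; 0 0 0 -16.2 0 -2.5 70")

```text
t: 10.7
position: [0.6019, 0.1153, 0.1161]
ee_rot: [-0.049, 0.998, -0.001, -0.041]
ft_force: [-1.8, -0.1, 9.2]
opening: 0.0701
```

Run:
```python
from m import *
tip();nt(89)
for n in ["side"]: cv2.imwrite(f"pics/{n}8.png",snapshot(n)[:,:,::-1])
a=cv2.imread("pics/side8.png");cv2.imwrite("pics/side8c.png",cv2.resize(a[150:280,160:310],None,fx=4.5,fy=4.5,interpolation=cv2.INTER_CUBIC))
```

```text
t 10.7 tip(stand,mm) [  0.2   2.4 104.4] cmd [ -1.5   2.  103.4] phi -4.67 F(stand) [-1.8   0.04  9.16] yaw 89.96 op 0.0701
press 9.19 lift on unit 1.64
```

View pics/side8c.png

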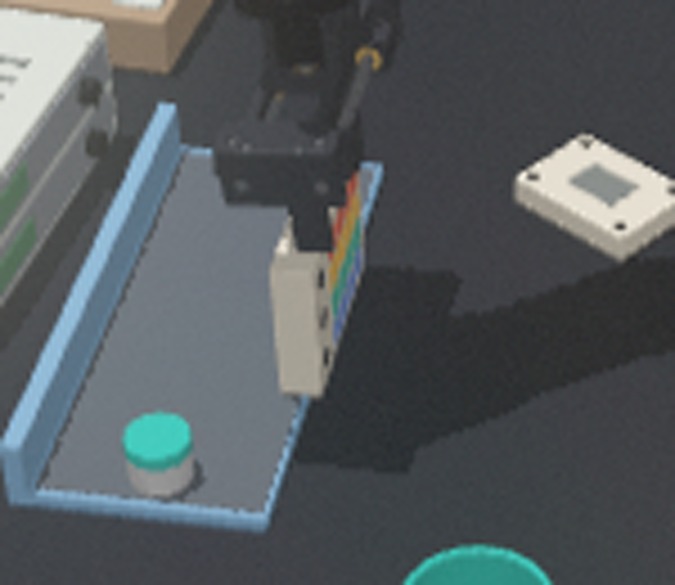

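Run:
```python
from m import *
rows([pose(-.002,.002,.1045,-5),pose(-.002,.002,.107,-5),pose(-.002,.002,.117,-5),pose(-.002,.002,.13,-5),pose(-.002,.002,.13,-5)])
```

```text
0 0 0 0.6 0 -1 70; 0 0 0 0.8 0 -3.5 70; 0 0 0 1.7 0 -13.5 70; 0 0 0 2.8 0 -26.4 70; 0 0 0 2.8 0 -26.4 70
```

>>> step_arm(targets="0 0 0 0.6 0 -1 70; 0 0 0 0.8 0 -3.5 70; 0 0 0 1.7 0 -13.5 70; 0 0 0 2.8 0 -26.4 70; 0 0 0 2.8 0 -26.4 70")

```text
t: 11.25
position: [0.6007, 0.1157, 0.1436]
ee_rot: [-0.05, 0.998, -0.001, -0.04]
ft_force: [-0.2, 0.7, -0.2]
opening: 0.0702
```

Run:
```python
from m import *
tip()
for n in ["side"]: cv2.imwrite(f"pics/{n}9.png",snapshot(n)[:,:,::-1])
a=cv2.imread("pics/side9.png");cv2.imwrite("pics/side9c.png",cv2.resize(a[150:280,160:310],None,fx=4.5,fy=4.5,interpolation=cv2.INTER_CUBIC))
rows([pose(-.025,.002,.13,-2),pose(-.05,.002,.13,2),pose(-.05,.002,.11,6),pose(-.05,.002,.092,8),pose(-.05,.002,.092,8)])
```

```text
t 11.25 tip(stand,mm) [ -0.8   2.9 131.9] cmd [ -2.   2. 130.] phi -4.63 F(stand) [-0.08  0.75 -0.23] yaw 89.99 op 0.0702
0 -3 0 23.5 0 2.4 70; 0 -7 0 49.1 0 5.3 70; 0 -11 0 48 0 26 70; 0 -13 0 46.8 0 44.3 70; 0 -13 0 46.8 0 44.3 70
```

View pics/side9c.png

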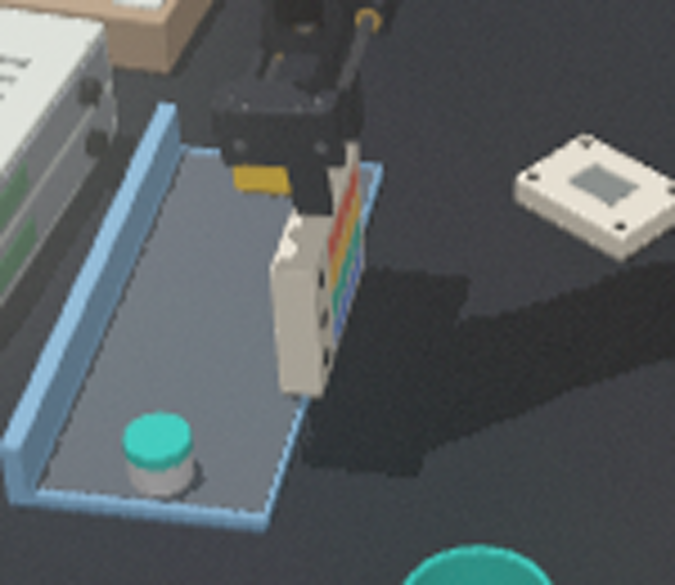

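>>> step_arm(targets="0 -3 0 23.5 0 2.4 70; 0 -7 0 49.1 0 5.3 70; 0 -11 0 48 0 26 70; 0 -13 0 46.8 0 44.3 70; 0 -13 0 46.8 0 44.3 70")

```text
t: 11.8
position: [0.5466, 0.1093, 0.0996]
ee_rot: [-0.051, 0.996, 0.003, 0.069]
ft_force: [-0.6, 0.2, -0.7]
opening: 0.0699
```

Run:
```python
from m import *
tip()
rows([pose(x/1000,.002,.090,8) for x in(-40,-30,-23,-19,-15,-12,-9)])
```

```text
t 11.8 tip(stand,mm) [-53.    1.9  89.9] cmd [-50.   2.  92.] phi 7.88 F(stand) [-0.58  0.29 -0.75] yaw 90.15 op 0.0699
0 0 0 -9.7 0 3.4 70; 0 0 0 -19.6 0 4.8 70; 0 0 0 -26.5 0 5.7 70; 0 0 0 -30.5 0 6.3 70; 0 0 0 -34.4 0 6.9 70; 0 0 0 -37.4 0 7.3 70; 0 0 0 -40.4 0 7.7 70
```

>>> step_arm(targets="0 0 0 -9.7 0 3.4 70; 0 0 0 -19.6 0 4.8 70; 0 0 0 -26.5 0 5.7 70; 0 0 0 -30.5 0 6.3 70; 0 0 0 -34.4 0 6.9 70; 0 0 0 -37.4 0 7.3 70; 0 0 0 -40.4 0 7.7 70")

```text
t: 12.5
position: [0.5901, 0.114, 0.0991]
ee_rot: [-0.05, 0.996, 0.004, 0.071]
ft_force: [-0.4, 0.2, -0.5]
opening: 0.0702
```

Run:
```python
from m import *
tip()
rm=os.remove("cmd.json")
for n in ["side"]: cv2.imwrite(f"pics/{n}10.png",snapshot(n)[:,:,::-1])
a=cv2.imread("pics/side10.png");cv2.imwrite("pics/side10c.png",cv2.resize(a[150:280,160:310],None,fx=4.5,fy=4.5,interpolation=cv2.INTER_CUBIC))
```

```text
t 12.5 tip(stand,mm) [-9.2  2.3 89.5] cmd [-9.  2. 90.] phi 8.11 F(stand) [-0.34  0.26 -0.55] yaw 90.01 op 0.0702
```

View pics/side10c.png

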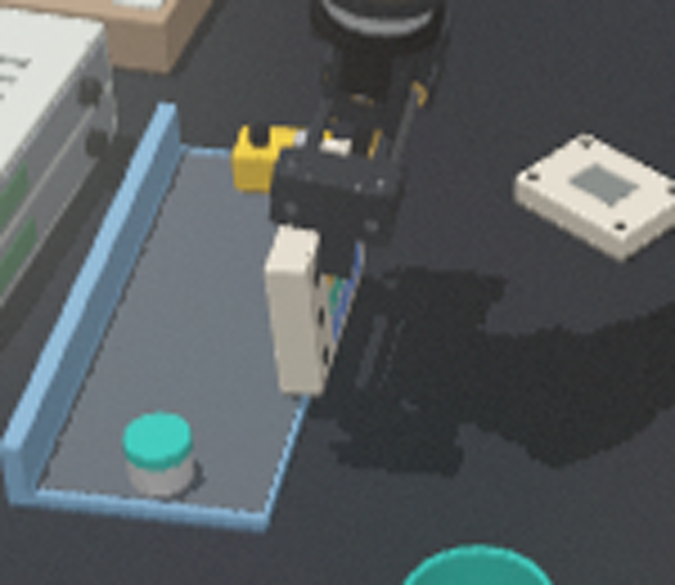

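Run:
```python
from m import *
save(*pose(-.009,.002,.090,8))
rows([pose(x/1000,.002,.090,8) for x in(-6,-3,0,3,6)])
```

```text
0 0 0 -3 0 0.4 70; 0 0 0 -5.9 0 0.8 70; 0 0 0 -8.9 0 1.3 70; 0 0 0 -11.9 0 1.7 70; 0 0 0 -14.9 0 2.1 70
```

>>> step_arm(targets="0 0 0 -3 0 0.4 70; 0 0 0 -5.9 0 0.8 70; 0 0 0 -8.9 0 1.3 70; 0 0 0 -11.9 0 1.7 70; 0 0 0 -14.9 0 2.1 70")

```text
t: 13.05
position: [0.6054, 0.1156, 0.0992]
ee_rot: [-0.05, 0.996, 0.004, 0.071]
ft_force: [-0.5, -0.5, -0.2]
opening: 0.0696
```

Run:
```python
from m import *
tip()
for n in ["side"]: cv2.imwrite(f"pics/{n}11.png",snapshot(n)[:,:,::-1])
a=cv2.imread("pics/side11.png");cv2.imwrite("pics/side11c.png",cv2.resize(a[150:280,160:310],None,fx=4.5,fy=4.5,interpolation=cv2.INTER_CUBIC))
rows([pose(x/1000,.002,.090,8) for x in(8.5,11,13.5,16,16)])
```

```text
t 13.05 tip(stand,mm) [ 6.2  2.4 89.6] cmd [ 6.  2. 90.] phi 8.15 F(stand) [-0.57 -0.43 -0.16] yaw 90.01 op 0.0696
0 0 0 -2.4 0 0.3 70; 0 0 0 -4.9 0 0.7 70; 0 0 0 -7.4 0 1 70; 0 0 0 -9.9 0 1.4 70; 0 0 0 -9.9 0 1.4 70
```

View pics/side11c.png

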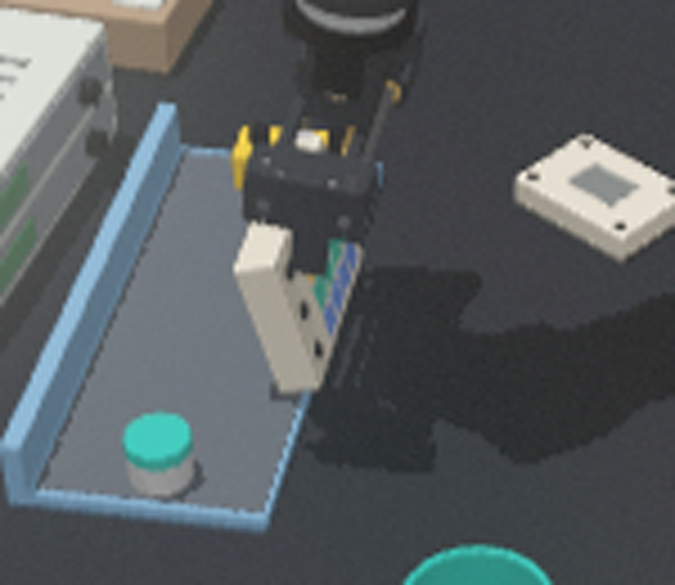

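>>> step_arm(targets="0 0 0 -2.4 0 0.3 70; 0 0 0 -4.9 0 0.7 70; 0 0 0 -7.4 0 1 70; 0 0 0 -9.9 0 1.4 70; 0 0 0 -9.9 0 1.4 70")

```text
t: 13.6
position: [0.6155, 0.1166, 0.0992]
ee_rot: [-0.049, 0.996, 0.004, 0.071]
ft_force: [-0.3, -0.3, -0.4]
opening: 0.0698
```

Run:
```python
from m import *
tip()
for n in ["side"]: cv2.imwrite(f"pics/{n}12.png",snapshot(n)[:,:,::-1])
a=cv2.imread("pics/side12.png");cv2.imwrite("pics/side12c.png",cv2.resize(a[150:280,160:310],None,fx=4.5,fy=4.5,interpolation=cv2.INTER_CUBIC))
```

```text
t 13.6 tip(stand,mm) [16.3  2.3 89.6] cmd [16.  2. 90.] phi 8.16 F(stand) [-0.37 -0.22 -0.39] yaw 89.99 op 0.0698
```

View pics/side12c.png

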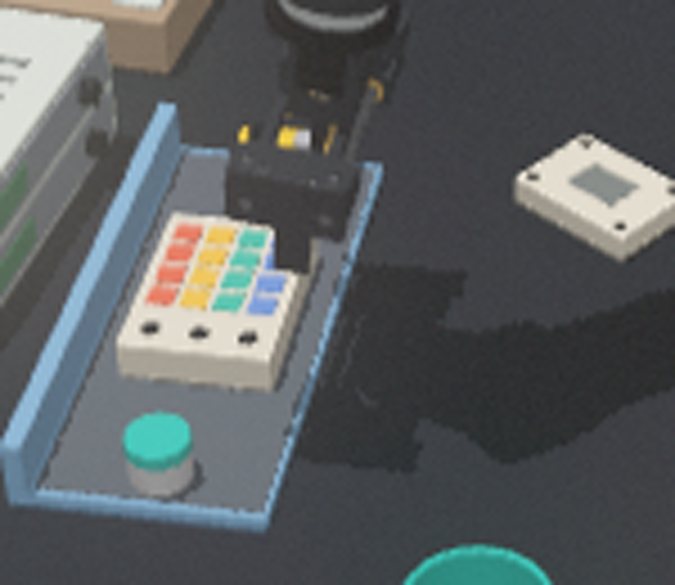

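Run:
```python
from m import *
rows([pose(.0,.002,.09,8),pose(-.025,.002,.085,8),pose(-.025,.002,.05,8),pose(-.025,.002,.022,8),pose(-.025,.002,.022,8),pose(-.025,.002,.022,8)])
```

```text
0 0 0 15.9 0 -2.2 70; 0 0 0 41.3 0 -0.8 70; 0 0 0 46.2 0 33.9 70; 0 0 0 50.1 0 61.6 70; 0 0 0 50.1 0 61.6 70; 0 0 0 50.1 0 61.6 70
```

>>> step_arm(targets="0 0 0 15.9 0 -2.2 70; 0 0 0 41.3 0 -0.8 70; 0 0 0 46.2 0 33.9 70; 0 0 0 50.1 0 61.6 70; 0 0 0 50.1 0 61.6 70; 0 0 0 50.1 0 61.6 70")

```text
t: 14.25
position: [0.5743, 0.1129, 0.0313]
ee_rot: [-0.05, 0.996, 0.004, 0.071]
ft_force: [-0.2, -0.3, 0.2]
opening: 0.07
```

Run:
```python
from m import *
tip();os.remove("cmd.json")
for n in C: cv2.imwrite(f"pics/{n}13.png",snapshot(n)[:,:,::-1])
a=cv2.imread("pics/side13.png");cv2.imwrite("pics/side13c.png",cv2.resize(a[150:280,160:310],None,fx=4.5,fy=4.5,interpolation=cv2.INTER_CUBIC))
rows([pose(x/1000,.002,.022,8) for x in(-15,-5,2,6,10,14,18,22)])
```

```text
t 14.25 tip(stand,mm) [-25.    2.8  21.7] cmd [-25.   2.  22.] phi 8.12 F(stand) [-0.21 -0.26  0.2 ] yaw 90.05 op 0.07
0.1 0.3 0 -8.9 -0.8 2 70; 0.1 0.3 0 -18.8 -0.8 3.4 70; 0.1 0.3 0 -25.8 -0.8 4.5 70; 0.1 0.3 0 -29.7 -0.8 5 70; 0.1 0.3 0 -33.7 -0.8 5.6 70; 0.1 0.3 0 -37.6 -0.8 6.2 70; 0.1 0.3 0 -41.6 -0.8 6.7 70; 0.1 0.3 0 -45.6 -0.8 7.3 70
```

View pics/side13c.png

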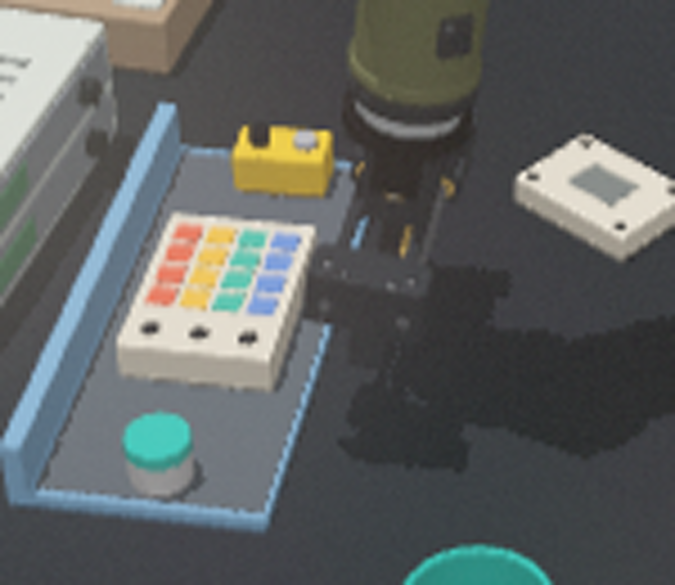

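>>> step_arm(targets="0.1 0.3 0 -8.9 -0.8 2 70; 0.1 0.3 0 -18.8 -0.8 3.4 70; 0.1 0.3 0 -25.8 -0.8 4.5 70; 0.1 0.3 0 -29.7 -0.8 5 70; 0.1 0.3 0 -33.7 -0.8 5.6 70; 0.1 0.3 0 -37.6 -0.8 6.2 70; 0.1 0.3 0 -41.6 -0.8 6.7 70; 0.1 0.3 0 -45.6 -0.8 7.3 70")

```text
t: 15.15
position: [0.6199, 0.1164, 0.0302]
ee_rot: [-0.05, 0.996, 0.003, 0.068]
ft_force: [-2.8, 0.3, 2.2]
opening: 0.0697
```

Run:
```python
from m import *
tip()
rows([pose(x/1000,.002,.022,8) for x in(25,28,31,34,36,38)])
```

```text
t 15.15 tip(stand,mm) [20.6  1.7 20.5] cmd [22.  2. 22.] phi 7.76 F(stand) [-2.72  0.54  2.22] yaw 90.01 op 0.0697
0 0 0 -2.9 0 0.4 70; 0 0 0 -5.9 0 0.9 70; 0 0 0 -8.9 0 1.3 70; 0 0 0 -11.8 0 1.7 70; 0 0 0 -13.8 0 2 70; 0 0 0 -15.8 0.1 2.2 70
```

>>> step_arm(targets="0 0 0 -2.9 0 0.4 70; 0 0 0 -5.9 0 0.9 70; 0 0 0 -8.9 0 1.3 70; 0 0 0 -11.8 0 1.7 70; 0 0 0 -13.8 0 2 70; 0 0 0 -15.8 0.1 2.2 70")

```text
t: 15.75
position: [0.6364, 0.118, 0.0302]
ee_rot: [-0.049, 0.996, 0.003, 0.068]
ft_force: [-1.4, -0.4, -0.5]
opening: 0.0696
```

Run:
```python
from m import *
tip()
rows([pose(x/1000,.002,.022,8) for x in(39,40)])
```

```text
t 15.75 tip(stand,mm) [37.3  1.6 20.6] cmd [38.  2. 22.] phi 7.84 F(stand) [-1.45 -0.22 -0.47] yaw 89.99 op 0.0696
0 0 0 -1 0 0.2 70; 0 0 0 -2 0 0.3 70
```

>>> step_arm(targets="0 0 0 -1 0 0.2 70; 0 0 0 -2 0 0.3 70")

```text
t: 15.95
position: [0.6383, 0.1182, 0.0302]
ee_rot: [-0.05, 0.996, 0.003, 0.068]
ft_force: [-2.2, -0.8, 1.0]
opening: 0.0702
```

Run:
```python
from m import *
tip()
rows([pose(x/1000,.002,.022,8) for x in(41,42)])
```

```text
t 15.95 tip(stand,mm) [39.1  1.7 20.5] cmd [40.  2. 22.] phi 7.83 F(stand) [-2.24 -0.61  1.03] yaw 89.99 op 0.0702
0 0 0 -1 0 0.2 70; 0 0 0 -2 0 0.3 70
```

>>> step_arm(targets="0 0 0 -1 0 0.2 70; 0 0 0 -2 0 0.3 70")

```text
t: 16.15
position: [0.6403, 0.1184, 0.0302]
ee_rot: [-0.05, 0.996, 0.003, 0.068]
ft_force: [-1.2, 0.1, -0.6]
opening: 0.0701
```

Run:
```python
from m import *
tip()
rows([pose(x/1000,.002,.022,8) for x in(42.7,43.2)])
```

```text
t 16.15 tip(stand,mm) [41.1  1.7 20.5] cmd [42.  2. 22.] phi 7.83 F(stand) [-1.15  0.19 -0.56] yaw 90.0 op 0.0701
0 0 0 -0.7 0 0.1 70; 0 0 0 -1.1 0 0.2 70
```

>>> step_arm(targets="0 0 0 -0.7 0 0.1 70; 0 0 0 -1.1 0 0.2 70")

```text
t: 16.35
position: [0.6408, 0.1185, 0.0301]
ee_rot: [-0.05, 0.996, 0.003, 0.068]
ft_force: [-4.7, -0.2, 2.7]
opening: 0.0702
```

Run:
```python
from m import *
tip()
rows([pose(x/1000,.002,.022,8) for x in(43.7,44.2)])
```

```text
t 16.35 tip(stand,mm) [41.6  1.7 20.4] cmd [43.2  2.  21.9] phi 7.78 F(stand) [-4.73  0.24  2.74] yaw 90.0 op 0.0702
0 0 0 -0.5 0 0 70; 0 0 0 -1 0 0.1 70
```

>>> step_arm(targets="0 0 0 -0.5 0 0 70; 0 0 0 -1 0 0.1 70; 0 0 0 -1 0 0.1 70")

```text
t: 16.65
position: [0.6409, 0.1185, 0.0301]
ee_rot: [-0.05, 0.997, 0.003, 0.067]
ft_force: [-5.7, -1.6, 4.3]
opening: 0.07
```

Run:
```python
from m import *
tip()
rows([pose(.0425,.002,.022,8),pose(.035,.002,.022,8),pose(.01,.002,.03,8),pose(-.03,.002,.06,6),pose(-.07,.002,.10,4),pose(-.11,.002,.14,2),pose(-.14,.002,.17,0),pose(-.17,.002,.2,0),pose(-.17,.002,.2,0)])
```

```text
t 16.65 tip(stand,mm) [41.7  1.7 20.4] cmd [44.2  2.  22. ] phi 7.69 F(stand) [-5.84 -1.    4.31] yaw 90.01 op 0.07
0 0 0 1.6 0 -0.2 70; 0 0 0 9.1 -0.1 -1.3 70; 0 0 0 32.7 -0.1 -12.7 70; 0 2 0 67.8 -0.1 -48.2 70; 0 4 0 101.5 -0.1 -93.7 70; 0 6 0 135.2 -0.1 -139.1 70; 0 8 0 160.3 -0.1 -173.2 70; 0 8 0 185.9 -0.1 -207.1 70; 0 8 0 185.9 -0.1 -207.1 70
```

>>> step_arm(targets="0 0 0 1.6 0 -0.2 70; 0 0 0 9.1 -0.1 -1.3 70; 0 0 0 32.7 -0.1 -12.7 70; 0 2 0 67.8 -0.1 -48.2 70; 0 4 0 101.5 -0.1 -93.7 70; 0 6 0 135.2 -0.1 -139.1 70; 0 8 0 160.3 -0.1 -173.2 70; 0 8 0 185.9 -0.1 -207.1 70; 0 8 0 185.9 -0.1 -207.1 70")

```text
t: 17.55
position: [0.4293, 0.0978, 0.2134]
ee_rot: [-0.051, 0.999, -0.001, 0.001]
ft_force: [2.1, 0.2, -0.8]
opening: 0.0702
```

>>> step_arm(targets="0 0 0 50 100 0 70; 0 0 0 50 200 0 70; 0 0 0 50 250 0 70; 0 0 0 50 250 0 70; 0 0 0 50 250 0 70; 0 0 0 50 250 0 70; 0 0 0 50 250 0 70; 0 0 0 50 250 0 70")

```text
t: 18.35
position: [0.3573, 0.3399, 0.2094]
ee_rot: [-0.049, 0.999, -0.001, -0.001]
ft_force: [0.5, -0.7, 0.0]
opening: 0.0699
```

Run:
```python
from m import *
tip()
for n in C: cv2.imwrite(f"pics/{n}14.png",snapshot(n)[:,:,::-1])
a=cv2.imread("pics/side14.png");cv2.imwrite("pics/side14c.png",cv2.resize(a[150:280,160:310],None,fx=4.5,fy=4.5,interpolation=cv2.INTER_CUBIC))
a=cv2.imread("pics/top14.png");cv2.imwrite("pics/top14c.png",cv2.resize(a[100:290,150:330],None,fx=3,fy=3,interpolation=cv2.INTER_CUBIC))
```

```text
t 18.35 tip(stand,mm) [-220.   250.1  198.4] cmd [-170.1    2.   200. ] phi -0.15 F(stand) [ 0.45 -0.72  0.01] yaw 89.92 op 0.0699
```

View pics/side14c.png

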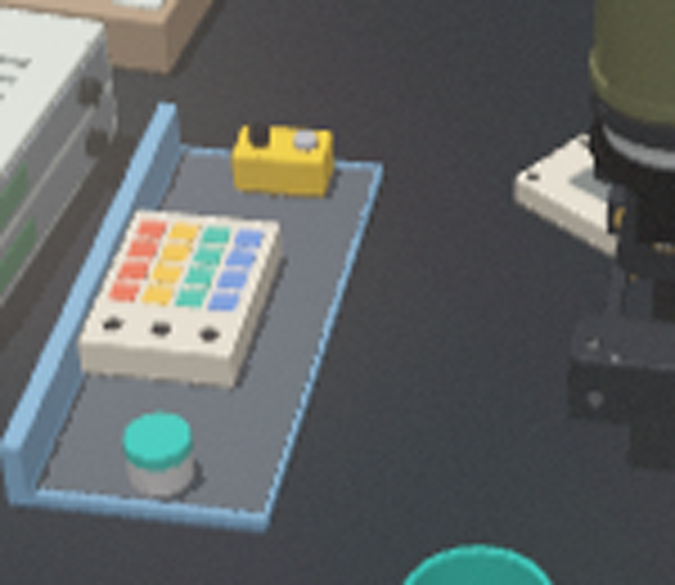

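View pics/top14c.png

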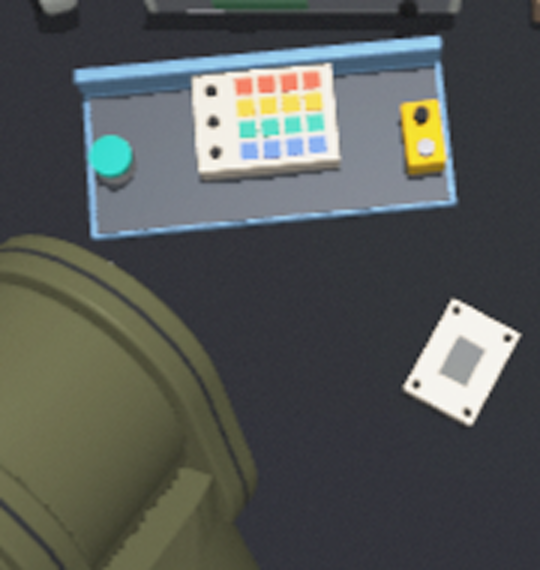

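Run:
```python
from workcell import *
print(close_job())
```

```text
the job is handed in; nothing more can be done
None
```

I slid the largest cream box flat against the stand and raised it on edge by friction with both fingertips. After checking that it stood by itself, I tipped it over onto the deck pads-up. I then pushed it back until it met the rail and withdrew the arm, and handed the job in at about 18 s of the 72 s.

**Last checks:**
- **Seating:** In both final pictures the unit lies pads-up and flush against the rail, between the tin and the pedal. Its near edge is about 0.01 rad from the stand's front edge in the top view. I did not fit the final pose in numbers.
- **Rail contact:** The fingertips stopped at 41.6 mm, where I had predicted the rail would stop the unit.
- **Force:** The highest press I read was about 12 N, and about 6 N (7 N in total) at the rail. These are readings at the end of each move, not a continuous record.
- **Other things:** The tin, the pedal and the nearby look-alike look where they were at the start. I did not re-measure any of them, nor the mug, bottle, cassette or screwdriver.

**Disagreements:**
- The side camera did not give a usable fit of the stand.
- By touch, the stand's front face was about 3 mm nearer the robot than the top-camera fit said. I worked from the touch value after that.

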